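# Swap three wheelchair parts round into their own trays

### The arm

A 7-joint arm with a two-finger parallel gripper is mounted at the origin on the work surface. World frame = base frame: x ahead of the robot, y to its left, z up, the work surface at z = 0. Lengths are in m, angles in rad, forces in N, time in s.
With the tool pointing down it reaches from about 0.4 to 0.85 m from the base axis. Payload 4.5 kg.
Tool frame: the origin (TCP) lies midway between the tips of the shut fingers; the grasp point (between the pads) lies 19 mm behind it (env.pinch_z is the distance from the TCP to the grasp point, in m); z points along the fingers, y is the direction in which the jaws open and shut (so a half turn about z gives the same grasp; the last joint's range is limited). The gripper opens to 85 mm and grips with 20 to 120 N. Pads are 22 mm wide; open, the fingers measure 114 mm over their backs; the gripper's body (76 mm by 85 mm) begins 54 mm behind the grasp point. The pads swing forward as they close: fully open they stand 13 mm farther back than shut.
Start: joints at [-1.107, 0.689, -0.195, 1.565, 0.157, 0.902, -0.215], TCP at [0.26, 0.568, 0.231] pointing down, gripper open.
Joint ranges: [-3.01, 3.01], [-0.46, 2.08], [-1.47, 1.51], [0.13, 2.56], [-1, 4.14], [0.04, 2.09], [-2.66, 2.66]. Speed limits (rad/s): [2.57, 2.57, 3.14, 3.14, 3.14, 3.14, 3.14].

### API

Orientations are given as a unit quaternion [w, x, y, z].
In Python, from bench import observe, grab_frame, get_calibration, env, nets gives the robot as it stands. The module is installed in compiled form; this text tells all that it offers.
- The arm moves only by the tool arm_command, never from a script. Its argument "moves" is a list that holds one entry, the list of rows, each a list of 7 numbers: the turn, a rotation vector about the tool's x, y, z in units of 5 degrees (1.0 is 5 degrees), then the shift along the tool's x, y, z in units of 30 mm (1.0 is 30 mm), then the opening, from 0 (shut) to 1 (fully open). In form: [[[ax, ay, az, tx, ty, tz, gripper], ...]]. A call has exactly 5 rows; each row shifts and turns the commanded pose from where the row before left it, along the tool's axes as they then stand; what a row does not reach is not made up. A row lasts 1/10 s, in which the tool goes at most 50 mm and 8.59 degrees, less where a joint would pass 70% of its speed; a pose out of reach is approached as far as the arm can. A call is refused whole if a number of a shift passes 1 or a number of a turn 1, either way. A call with a gripper value outside its range is refused whole. The fingers move at their own pace and stop on an object; "grip_force" is the grip in N (left out, the last holds). Time passes only in rows, so rows that do not move let the fingers close, or fill a call up. It gives the time, the measured TCP pose, the force and the opening at its end, in the units of the state.
- observe(): the state, without advancing time (a new reading comes with each control period).
- grab_frame(name): name is "side" or "top" or "wrist"; returns the picture (420x560x3 uint8, red, green, blue); there is no depth.
- get_calibration(name): a dict with "mtx" (3x3 intrinsics, pixels), "view" (4x4, takes a point from world to camera coordinates). Camera axes: x right, y up, looking along -z (the intrinsics and any distortion apply to the point x, -y, -z); pixel columns grow to the right and rows downward; lengths in m; the calibration is good to about 2 mm. The wrist camera is an equidistant fisheye: a pixel r from the principal point sees the ray r / f radians off the axis. A picture is of the moment at which its call begins: read the wrist's pose just before it. get_calibration takes no time and is no camera call; for the wrist camera it gives the pose at the moment of the call.
- env.sign_off(): hands the job in, once; it reports no verdict.
Trained networks look in the newest picture that a camera, given by its name, has taken for a name from the list of things; names that differ only in an ending like _2 or _b are one class to them, and where a whole thing is asked for, a point or a joint stands for the part that bears it (a point fixed in the world has none). Each returns a list of dicts, best first, with "conf" (0 to 1); they miss things now and then, are a little off and sometimes report something else, mostly with a low value. They report only what shows in the picture. A call takes as long as a camera call. They do not tell look-alikes from the thing itself.
- nets.outline_of(camera, label): "region" (420x560 bool, what is visible of it) and "extent" ([left, top, right, bottom] in pixels, round what is visible of it).
The state is a dict: "t": time; "joints": joint angles; "qvel": joint speeds; "joint_efforts": joint torques, N m; "eef_pos": TCP position; "eef_rot": TCP orientation; "wrist_force": force on the tool from outside, world axes, zero at the start; "moment": the same for the moment, N m; "finger_gap": opening from 0.0 (shut) to 1.0 (fully open).
Only numpy, scipy, OpenCV 4.12 (cv2) and the standard library are available. Lean on these libraries where they do the work, as an engineer would, in place of code of your own. Each camera call takes 0.05 s, during which the arm holds its last target. There are 200 camera calls.

### The job

The anti-tip wheel, the wheel chock and the push handle lie in one another's trays. Put each in the middle of its own: the wheel flat in the round dish, the chock on its base in the square tray, and the handle lying along the long tray, setting one of them down on the free cork mat while you swap them round. Leave the brake pad and the hex key case where they are.

Things in the scene. Friction and masses are not known exactly. Their poses are not given: they have to be found in the camera images.
- wheel_mid (a point): Loose anti-tip wheel lying flat: black rubber tyre with a white hub, 60 mm across, 30 mm thick, 0.1 to 0.2 kg. The point is its centre, 15 mm above its underside; z is its axle, up. At the start it lies in the long tray.
- chock_mid (a point): Loose grey ribbed rubber wheel chock, a wedge standing on its base: 95 mm long (its x), 56 mm wide between two parallel upright sides (its y), 48 mm high at the upright +x end and falling in 6 mm steps to 6 mm at the -x end, 0.2 to 0.4 kg. The point is over the middle of the base, 24 mm above its underside; z up. At the start it stands in the round dish.
- handle_mid (a point): Loose blue push handle lying down: a round bar 28 mm thick along its x with black grip ribs, ending in a 40 mm square flange 8 mm thick at -x and a 40 mm square clamp block 14 mm thick at +x (114 mm over all), so that it does not roll; from the +x block a short aluminium stub 22 mm thick points to +y, reaching 41 mm from the bar's axis. 0.15 to 0.3 kg. The point is the middle of the bar, on its axis, 20 mm above its underside; z up. At the start it lies in the square tray.
- long_tray_in (a point): Fixed long steel tray, inside 222 mm along its x by 132 mm along its y, rim 14 mm above the bench. The point is the middle of its inner floor, 4 mm above the bench. It is the handle's own tray.
- square_tray_in (a point): Fixed square steel tray, inside 142 by 142 mm, sides along its x and y, rim 14 mm above the bench. The point is the middle of its inner floor, 4 mm above the bench. It is the chock's own tray.
- round_dish_in (a point): Fixed round steel dish, inside 152 mm across, rim 14 mm above the bench. The point is the middle of its inner floor, 4 mm above the bench. It is the wheel's own place.
- cork_mat_top (a point): Fixed flat square cork mat, 140 by 140 mm, 4 mm thick, free at the start. The point is the middle of its top face.
- brake_pad: Bystander: loose black nylon brake pad, 60 by 40 by 22 mm. Origin at the centre of its underside.
- hex_case: Bystander: loose black plastic case with red-handled hex keys, 110 by 70 by 25 mm. Origin at the centre of its underside.
- lever_stand: Bystander: fixed slotted steel stand, foot 90 by 70 mm, gripping a chrome brake lever with a black ball, 147 mm high. Origin at the centre of its underside.
There are look-alikes about, which are no part of the job. Leave any pink look-alike of the part that bears chock_mid alone. Of the things shaped like the part that bears cork_mat_top, the cork one is meant.

How it is judged:
By the outcome, as a careful person would: the job done as asked, in the order asked, and still so for the second after the job is handed in, with the robot touching nothing.
It also fails if it takes over 102 s, if anything falls off the work surface, if the arm or the gripper's body presses on something with over 40 N, if the wrist force passes 120 N, or if a joint passes its speed limit or range.

## Working session

There is one attempt and no reset: what is moved stays moved. The work goes in short steps, Python scripts to look and compute and a tool call to move; the robot and the scene stay as the last step left them, time stands still between calls to the robot, and variables do not carry over. Pictures are saved under pics/ and viewed, about 12 in all and at most 16, crops included, and the job is handed in when it is done.

Besides the shell and the picture viewer there is one more tool, called after "Request:" as name(argument=value, ...) on one line, values as JSON. arm_command: Moves the arm, as the interface text tells. Its arguments: {"type":"object","properties":{"moves":{"type":"array","items":{"type":"array","items":{"type":"array","items":{"type":"number"}}}},"grip_force":{"type":"number"}},"required":["moves"]}

```bash
mkdir -p pics; ls; cat > h.py <<'E'
import numpy as np, cv2
from bench import observe, grab_frame, get_calibration, env, nets
def save(n,im): cv2.imwrite(f'pics/{n}.png',cv2.cvtColor(im,cv2.COLOR_RGB2BGR))
def px2w(cal,uv,z):
    K=np.array(cal['mtx']);V=np.array(cal['view']);R=V[:3,:3];t=V[:3,3]
    uv=np.atleast_2d(uv).astype(float)
    d=np.c_[(uv-K[:2,2])/np.array([K[0,0],K[1,1]]),np.ones(len(uv))]*[1,-1,-1]
    d=d@R; o=-R.T@t
    return o+d*((z-o[2])/d[:,2])[:,None]
def w2px(cal,p):
    K=np.array(cal['mtx']);V=np.array(cal['view'])
    c=(np.atleast_2d(p)@V[:3,:3].T+V[:3,3])*[1,-1,-1]
    return c[:,:2]/c[:,2:]*[K[0,0],K[1,1]]+K[:2,2]
E
python3 - <<'E'
from h import *
t=grab_frame('top');save('top1',t)
for l in ['wheel_mid','chock_mid','handle_mid','long_tray_in','square_tray_in','round_dish_in','cork_mat_top','brake_pad','hex_case','lever_stand']:
    for r in nets.outline_of('top',l)[:3]: print(l,round(r['conf'],2),np.round(r['extent']))
s=grab_frame('side');save('side1',s)
c=get_calibration('top');print(c);print(get_calibration('side')); print(observe())
E
```

```text
pics
wheel_mid 0.83 [397. 232. 422. 255.]
wheel_mid 0.56 [171. 132. 187. 156.]
chock_mid 0.65 [327. 118. 354. 150.]
chock_mid 0.58 [306. 176. 335. 216.]
handle_mid 0.96 [125. 202. 147. 241.]
handle_mid 0.71 [169. 130. 187. 158.]
long_tray_in 0.67 [381. 185. 437. 270.]
square_tray_in 0.7 [118. 194. 174. 244.]
round_dish_in 0.8 [294. 171. 351. 228.]
cork_mat_top 0.91 [200. 171. 260. 224.]
cork_mat_top 0.86 [179. 249. 242. 312.]
brake_pad 0.53 [168. 130. 188. 155.]
hex_case 0.8 [377. 110. 408. 155.]
hex_case 0.4 [400. 234. 420. 257.]
{'mtx': array([[422.87624984,   0.        , 278.72784447],
       [  0.        , 422.87624984, 208.85194178],
       [  0.        ,   0.        ,   1.        ]]), 'view': array([[-0.00514547, -0.99991219,  0.01221229,  0.00139432],
       [ 0.9961931 , -0.0040628 ,  0.0870793 , -0.50917828],
       [-0.08702204,  0.01261386,  0.99612653, -1.1453631 ],
       [ 0.        ,  0.        ,  0.        ,  1.        ]])}
{'mtx': array([[510.6061925 ,   0.        , 272.35902729],
       [  0.        , 510.6061925 , 208.08138296],
       [  0.        ,   0.        , 
[... 259 characters left out ...]
       ]])}
{'t': 0.6, 'joints': array([-1.10720396,  0.68905585, -0.19460589,  1.56529613,  0.15730689,
        0.90248878, -0.21509819]), 'qvel': array([-0.00089809, -0.00156276, -0.00043684, -0.00194856,  0.00091504,
        0.00036687,  0.00044476]), 'joint_efforts': array([-6.70462623e-05, -5.39300001e+01, -1.26611777e+00, -1.58812255e+01,
        1.00343212e-02,  1.70363928e-03,  1.77590636e-06]), 'eef_pos': array([0.26041532, 0.5682007 , 0.23134548]), 'eef_rot': array([8.90860432e-06, 2.13230114e-01, 9.77002003e-01, 6.75645380e-05]), 'wrist_force': array([-0.24057865, -0.72473992,  0.54237419]), 'moment': array([-0.00800284,  0.0149312 ,  0.01739686]), 'finger_gap': 1.000166447306954}
```

```bash
python3 - <<'E'
import cv2
a=cv2.imread('pics/top1.png')[95:325,100:450]
cv2.imwrite('pics/top1c.png',cv2.resize(a,None,fx=2.28,fy=2.28,interpolation=cv2.INTER_CUBIC))
a=cv2.imread('pics/side1.png')
cv2.imwrite('pics/side1c.png',cv2.resize(a,None,fx=1.42,fy=1.42,interpolation=cv2.INTER_CUBIC))
E
```

```text
(no output)
```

View pics/top1c.png

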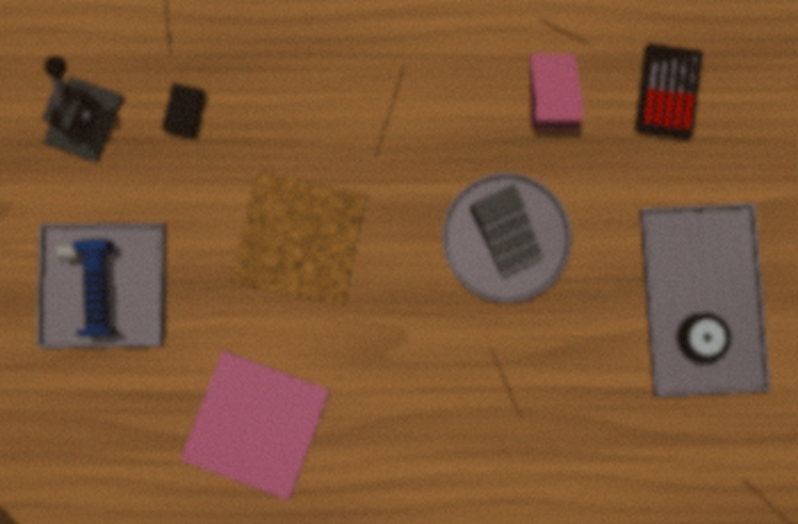

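View pics/side1c.png

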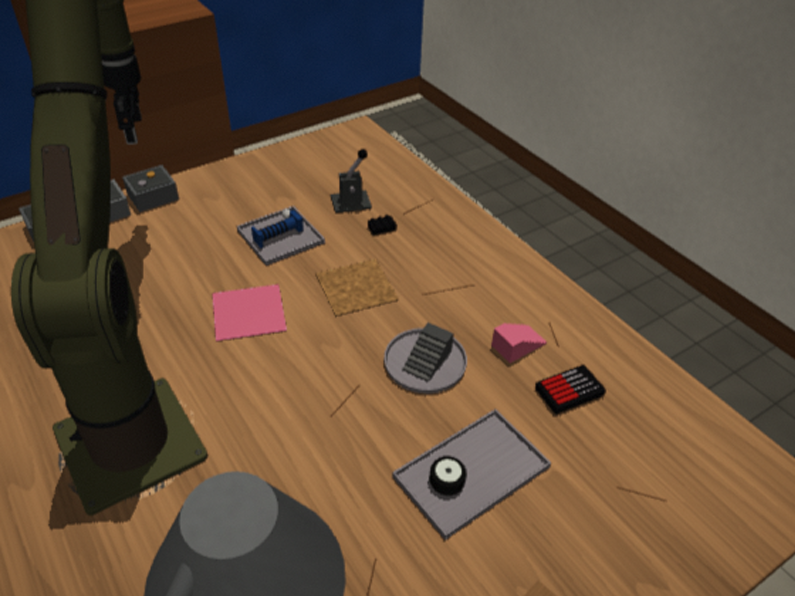

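The enlarged crop shows two chock-shaped things: the grey ribbed one in the round dish (top pixel ~320,196) and a pink one at (341,134). There are also two mats, cork at (231,198) and pink at (210,281). The grey chock and cork mat match the task. The wheel is at (410,243) in the long tray, and the handle is at (136,221) in the square tray with its stub towards +y at the far end. Next I'll fit the poses.

```bash
cat >> h.py <<'E'
from scipy.optimize import minimize
def box(x0,x1,y0,y1,z0,z1): return np.array([[x,y,z] for x in(x0,x1) for y in(y0,y1) for z in(z0,z1)])
def cyl(r,z0,z1): 
    a=np.linspace(0,2*np.pi,40,endpoint=False); return np.array([[r*np.cos(t),r*np.sin(t),z] for z in(z0,z1) for t in a])
bar=cyl(.014,-.049,.043)[:,[2,0,1]]+[0,0,.020]; stub=cyl(.011,0,.041)[:,[0,2,1]]+[.050,0,.020]
W=.003
M={'wheel_mid':[cyl(.030,0,.030)],
 'chock_mid':[box(.0475-.095/8*(k+1),.0475-.095/8*k,-.028,.028,0,.048-.006*k) for k in range(8)],
 'handle_mid':[bar,box(-.057,-.049,-.02,.02,0,.04),box(.043,.057,-.02,.02,0,.04),stub],
 'long_tray_in':[box(-.111-W,.111+W,-.066-W,.066+W,0,.014)],'square_tray_in':[box(-.071-W,.071+W,-.071-W,.071+W,0,.014)],
 'round_dish_in':[cyl(.076+W,0,.014)],'cork_mat_top':[box(-.07,.07,-.07,.07,0,.004)]}
def render(parts,p,z0,cal,S=3):
    im=np.zeros((420*S,560*S),np.uint8);c,s=np.cos(p[2]),np.sin(p[2])
    for q in parts:
        w=q@np.array([[c,s,0],[-s,c,0],[0,0,1]])+[p[0],p[1],z0]
        h=cv2.convexHull(((w2px(cal,w)+.5)*S-.5).astype(np.float32))
        cv2.fillConvexPoly(im,np.round(h*16).astype(np.int32),255,cv2.LINE_8,4)
    return im>0
def fit(label,z0,guess,cams=('top','side'),yaws=(0,)):
    """silhouette fit; needs fresh pictures; guess world xy"""
    ms=[]
    for cam in cams:
        cal=get_calibration(cam); u=w2px(cal,[*guess,z0+.015])[0]
        rs=[r for r in nets.outline_of(cam,label) if np.hypot(*(np.array(r['extent']).reshape(2,2).mean(0)-u))<25]
        if rs: ms.append((cam,cal,np.kron(rs[0]['region'],np.ones((3,3),bool)),rs[0]['conf']))
    iou=lambda a,b:(a&b).sum()/max((a|b).sum(),1)
    f=lambda p:-sum(iou(render(M[label],p,z0,c),m) for _,c,m,_ in ms)
    best=min((minimize(f,[*guess,y],method='Nelder-Mead',options=dict(initial_simplex=np.array([[*guess,y]]*4)+np.vstack([np.zeros(3),np.diag([.015,.015,.3])]),maxiter=90)) for y in yaws),key=lambda r:r.fun)
    p=best.x
    print(label,'xy',np.round(p[:2],4),'yaw',round(np.degrees(p[2]),1),[(n,round(cf,2),round(iou(render(M[label],p,z0,c),m),2)) for n,c,m,cf in ms])
    return p
E
python3 - <<'E'
from h import *
grab_frame('top');grab_frame('side');c=get_calibration('top')
G={'wheel_mid':((410,243),.004,(0,)),'chock_mid':((321,196),.004,(.3,1.9,-1.3,-2.8)),'handle_mid':((137,221),.004,(0,.3,-.3)),
'long_tray_in':((409,227),0,(0,)),'square_tray_in':((145,220),0,(0,)),'round_dish_in':((322,199),0,(0,)),'cork_mat_top':((231,198),0,(0,))}
for l,(uv,z,y) in G.items(): 
    g=px2w(c,uv,.015)[0][:2]; print(g.round(3),np.hypot(*g).round(3)); fit(l,z,g,yaws=y)
o=observe();print(o['t'],env.pinch_z)
E
```

```text
[ 0.413 -0.364] 0.551
wheel_mid xy [ 0.4146 -0.3575] yaw 8.1 [('top', 0.77, np.float64(0.88)), ('side', 0.75, np.float64(0.91))]
[ 0.545 -0.119] 0.558
chock_mid xy [ 0.5443 -0.1217] yaw 25.7 [('top', 0.8, np.float64(0.95)), ('side', 0.78, np.float64(0.92))]
[0.478 0.39 ] 0.617
handle_mid xy [0.4765 0.3731] yaw 4.2 [('top', 0.8, np.float64(0.78)), ('side', 0.81, np.float64(0.9))]
[ 0.458 -0.363] 0.584
long_tray_in xy [ 0.4611 -0.364 ] yaw 2.3 [('top', 0.81, np.float64(0.88)), ('side', 0.95, np.float64(0.86))]
[0.48  0.368] 0.605
square_tray_in xy [0.4811 0.3719] yaw 0.8 [('top', 0.62, np.float64(0.77)), ('side', 0.83, np.float64(0.63))]
[ 0.537 -0.122] 0.551
round_dish_in xy [ 0.5385 -0.1219] yaw 13.1 [('top', 0.95, np.float64(0.68)), ('side', 0.57, np.float64(0.61))]
[0.541 0.132] 0.556
cork_mat_top xy [0.5386 0.1316] yaw -11.7 [('top', 0.61, np.float64(0.94)), ('side', 0.83, np.float64(0.96))]
1.4 0.0187
```

```bash
python3 - <<'E'
from h import *
import h
o=nets.outline_of
def hullnet(cam,l):
    rs=o(cam,l)
    for r in rs:
        n,lab,st,_=cv2.connectedComponentsWithStats(r['region'].astype(np.uint8))
        k=1+np.argmax(st[1:,4]); P=np.argwhere(lab==k)[:,::-1].astype(np.int32)
        m=np.zeros((420,560),np.uint8);cv2.fillConvexPoly(m,cv2.convexHull(P),1);r['region']=m>0
    return rs
class N: outline_of=staticmethod(hullnet)
h.nets=N
t=grab_frame('top');s=grab_frame('side')
P={}
for l,g in {'long_tray_in':(.461,-.364),'square_tray_in':(.481,.370),'round_dish_in':(.5385,-.122)}.items():
    for cams in (('top',),('side',),('top','side')): P[l]=(fit(l,0,g,cams),0)
P['wheel_mid']=([.4146,-.3575,0],.004);P['chock_mid']=([.5443,-.1217,np.radians(25.7)],.004);P['handle_mid']=([.4765,.3731,np.radians(4.2)],.004);P['cork_mat_top']=([.5386,.1316,np.radians(-11.7)],0)
out=[]
for n,im in(('top',t),('side',s)):
    S=3;b=cv2.resize(im,None,fx=S,fy=S,interpolation=cv2.INTER_CUBIC)
    for l,(p,z) in P.items():
        cs,_=cv2.findContours(render(M[l],p,z,get_calibration(n)).astype(np.uint8),cv2.RETR_EXTERNAL,cv2.CHAIN_APPROX_NONE)
        cv2.drawContours(b,cs,-1,(0,255,0),1)
    out.append(b)
a=out[0][480:840,340:1340];b=out[1][400:1150,450:1200]
save('ov_top',cv2.resize(a,(800,288)));save('ov_side',cv2.resize(b,(600,600)))
E
```

```text
long_tray_in xy [ 0.4622 -0.3635] yaw 3.1 [('top', 0.55, np.float64(0.97))]
long_tray_in xy [ 0.4597 -0.3648] yaw 2.9 [('side', 0.89, np.float64(0.98))]
long_tray_in xy [ 0.4608 -0.3641] yaw 3.0 [('top', 0.55, np.float64(0.97)), ('side', 0.89, np.float64(0.97))]
square_tray_in xy [0.4835 0.3734] yaw 1.1 [('top', 0.65, np.float64(0.98))]
square_tray_in xy [0.4786 0.3676] yaw 0.3 [('side', 0.92, np.float64(0.93))]
square_tray_in xy [0.4824 0.3733] yaw 0.8 [('top', 0.65, np.float64(0.97)), ('side', 0.92, np.float64(0.89))]
round_dish_in xy [ 0.5399 -0.1222] yaw -3.0 [('top', 0.59, np.float64(0.97))]
round_dish_in xy [ 0.5376 -0.1228] yaw -5.1 [('side', 0.78, np.float64(0.95))]
round_dish_in xy [ 0.5388 -0.1223] yaw -5.0 [('top', 0.59, np.float64(0.96)), ('side', 0.78, np.float64(0.94))]
```

View pics/ov_top.png

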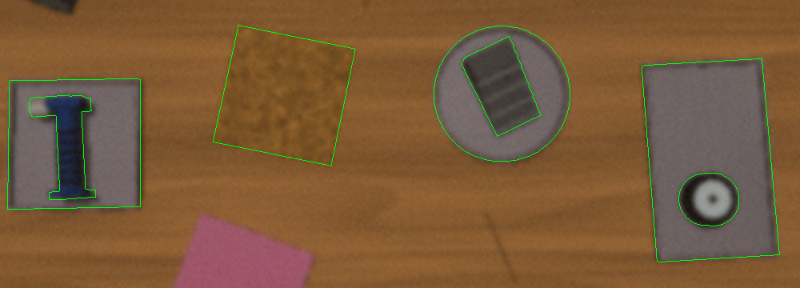

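View pics/ov_side.png

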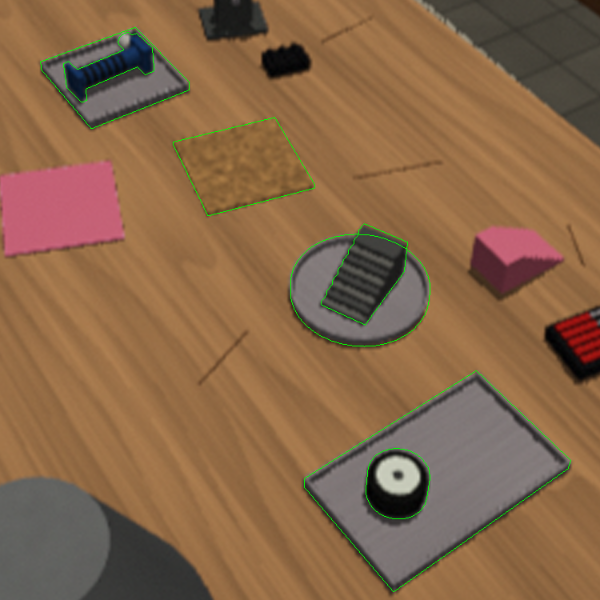

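The overlay fits match both views closely. The plan is wheel → mat, handle → long tray, chock → square tray, wheel → dish. First I'll turn the tool so its axes line up with the world (tool x = −world x, tool y = +world y) and travel towards the long tray.

Request:
arm_command(moves=[[[0,0,-0.98,-0.7,-1,0,0.9],[0,0,-0.98,-0.7,-1,0,0.9],[0,0,-0.98,-0.7,-1,0,0.9],[0,0,-0.98,-0.7,-1,0,0.9],[0,0,-0.98,-0.7,-1,0,0.9]]], grip_force=60)

```text
t: 2.6
eef_pos: [0.3232, 0.3962, 0.2315]
eef_rot: [0.0, -0.001, 1.0, 0.0]
wrist_force: [1.2, -0.1, 0.2]
finger_gap: 0.898
```

Request:
arm_command(moves=[[[0,0,0,-0.8,-1,0,0.9],[0,0,0,-0.8,-1,0,0.9],[0,0,0,-0.8,-1,0,0.9],[0,0,0,-0.4,-1,0,0.9],[0,0,0,0,-1,0,0.9]]])

```text
t: 3.1
eef_pos: [0.409, 0.2459, 0.2314]
eef_rot: [0.001, 0.003, 1.0, 0.0]
wrist_force: [-0.3, 0.0, 0.5]
finger_gap: 0.902
```

Request:
arm_command(moves=[[[0,0,0,0,-1,0,0.9],[0,0,0,0,-1,0,0.9],[0,0,0,0,-1,0,0.9],[0,0,0,0,-1,0,0.9],[0,0,0,0,-1,0,0.9]]])

```text
t: 3.6
eef_pos: [0.4066, 0.0963, 0.2315]
eef_rot: [0.0, 0.001, 1.0, 0.0]
wrist_force: [1.0, -0.5, 0.0]
finger_gap: 0.902
```

```bash
cat >> h.py <<'E'
def psi(q):
    from scipy.spatial.transform import Rotation as R
    m=R.from_quat(np.roll(q,-1)).as_matrix(); return np.degrees(np.arctan2(m[1,1],m[0,1])),m
def tell(x=None,y=None,z=None,p=None):
    o=observe();a,m=psi(o['eef_rot']);e=o['eef_pos']
    print('t',round(o['t'],2),'tcp',e.round(4),'psi',round(a,2),'tilt',m[:2,2].round(3),'j',o['joints'].round(2),'gap',round(o['finger_gap'],3),'F',o['wrist_force'].round(1))
    if x is not None: print('tool shift units',((np.array([x,y,z])-e)@m/.03).round(3),'az units',round((a-p)/5,2))
E
python3 -c "
from h import *
tell(.4146,-.3575,.12,90)"
```

```text
t 3.6 tcp [0.4066 0.0963 0.2315] psi 89.88 tilt [0.001 0.   ] j [-0.08  0.45 -0.39  2.15  0.3   0.59  0.89] gap 0.902 F [ 1.  -0.5  0. ]
tool shift units [ -0.298 -15.125   3.714] az units -0.02
```

Request:
arm_command(moves=[[[0,0,0,0,-1,0,0.9],[0,0,0,0,-1,0,0.9],[0,0,0,0,-1,0,0.9],[0,0,0,0,-1,0,0.9],[0,0,0,0,-1,0,0.9]]])

```text
t: 4.1
eef_pos: [0.4063, -0.0538, 0.2315]
eef_rot: [0.0, 0.001, 1.0, -0.0]
wrist_force: [1.1, -0.1, 0.1]
finger_gap: 0.902
```

Request:
arm_command(moves=[[[0,0,0,0,-1,0,0.9],[0,0,0,0,-1,0,0.9],[0,0,0,0,-1,0,0.9],[0,0,0,0,-1,0,0.9],[0,0,0,0,-1,0,0.9]]])

```text
t: 4.6
eef_pos: [0.4059, -0.204, 0.2315]
eef_rot: [0.0, 0.001, 1.0, -0.0]
wrist_force: [-0.2, 0.2, -0.4]
finger_gap: 0.901
```

Request:
arm_command(moves=[[[0,0,0,0,-1,0.6,0.9],[0,0,0,-0.1,-1,0.8,0.9],[0,0,0,-0.1,-1,0.8,0.9],[0,0,0,-0.1,-1,0.8,0.9],[0,0,0,0,-1.0,0.7,0.9]]])

```text
t: 5.1
eef_pos: [0.4149, -0.3539, 0.1192]
eef_rot: [0.0, 0.001, 1.0, 0.0]
wrist_force: [-0.3, -0.2, 0.6]
finger_gap: 0.901
```

```bash
python3 -c "
from h import *
w=grab_frame('wrist');save('w1',cv2.resize(w,(560,420)));print(get_calibration('wrist'))
tell(.4146,-.3575,.002,90)"
```

```text
{'mtx': array([[325.1922621 ,   0.        , 282.5300522 ],
       [  0.        , 325.1922621 , 210.65966665],
       [  0.        ,   0.        ,   1.        ]]), 'view': array([[ 0.00901901,  0.99995581, -0.00265244,  0.35620982],
       [-0.95833318,  0.00788618, -0.28554391,  0.40161738],
       [-0.28551038,  0.00511724,  0.95836196, -0.1496089 ],
       [ 0.        ,  0.        ,  0.        ,  1.        ]])}
t 5.15 tcp [ 0.4121 -0.3597  0.1161] psi 89.49 tilt [-0.003 -0.003] j [ 0.83  0.77 -0.33  1.9   0.46  0.55  1.75] gap 0.897 F [-0.1 -5.  -1.8]
tool shift units [-0.096  0.083  3.804] az units -0.1
```

View pics/w1.png

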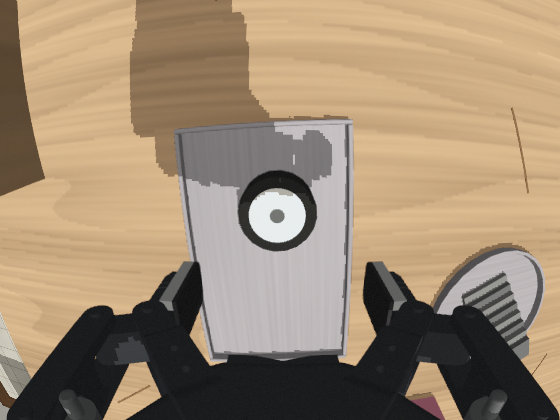

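The wrist view shows the wheel's hub hole at (277,216), inside the tray and between the open fingers. I'll check its position from that pixel.

```bash
cat >> h.py <<'E'
def fish(cal,uv,z):
    K=np.array(cal['mtx']);V=np.array(cal['view']);R=V[:3,:3]
    d=(np.array(uv,float)-K[:2,2])/K[0,0];r=np.hypot(*d)+1e-9
    v=np.array([*(d/r*np.sin(r)),np.cos(r)])*[1,-1,-1]@R;o=-R.T@V[:3,3]
    return o+v*(z-o[2])/v[2]
E
python3 -c "
from h import *
cal=get_calibration('wrist');grab_frame('wrist');r=nets.outline_of('wrist','wheel_mid')[0];print(r['extent'])
print(fish(cal,(277,216),.034))
tell(.4146,-.3575,.002,90)"
```

```text
[245.1, 176.8, 326.6, 257.6]
[ 0.40999828 -0.3638466   0.034     ]
t 5.25 tcp [ 0.413  -0.3545  0.1187] psi 89.63 tilt [-0.002  0.   ] j [ 0.82  0.77 -0.34  1.9   0.46  0.55  1.75] gap 0.898 F [0.3 0.5 0.3]
tool shift units [-0.061 -0.1    3.891] az units -0.07
```

Request:
arm_command(moves=[[[0,0,0,-0.05,-0.1,0.8,0.9],[0,0,0,0,0,0.9,0.9],[0,0,0,0,0,0.9,0.9],[0,0,0,0,0,0.7,0.9],[0,0,0,0,0,0.3,0.9]]])

```text
t: 5.75
eef_pos: [0.4161, -0.354, 0.0114]
eef_rot: [-0.0, 0.0, 1.0, 0.001]
wrist_force: [-0.7, 0.6, 0.8]
finger_gap: 0.9
```

Request:
arm_command(moves=[[[0,0,0,0,0,0.2,0.9],[0,0,0,0,0,0,0.9],[0,0,0,0,0,0,0.9],[0,0,0,0,0,0,0.9],[0,0,0,0,0,0,0.9]]])

```text
t: 6.25
eef_pos: [0.4163, -0.356, 0.007]
eef_rot: [0.001, 0.001, 1.0, -0.0]
wrist_force: [-0.3, -0.5, 0.3]
finger_gap: 0.896
```

```bash
python3 -c "
from h import *
cal=get_calibration('wrist');w=grab_frame('wrist');save('w2',w);r=nets.outline_of('wrist','wheel_mid')[0];print(r['extent'])
tell(.4146,-.3575,.002,90)"
```

```text
[207.8, 207.8, 347.3, 347.0]
t 6.35 tcp [ 0.4161 -0.3559  0.0067] psi 89.86 tilt [ 0.001 -0.   ] j [ 0.74  0.95 -0.2   1.93  0.56  0.31  1.66] gap 0.902 F [ 0.9  0.5 -0.8]
tool shift units [ 0.05  -0.055  0.156] az units -0.03
```

View pics/w2.png

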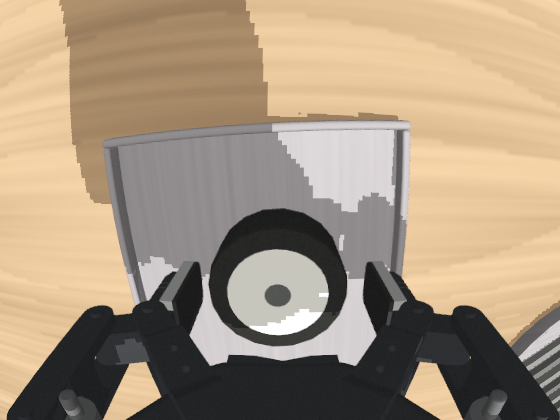

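The wheel sits centred between the pads, with its hub at (277,296) and the pads at 190 and 372. I'll lower slightly and close.

Request:
arm_command(moves=[[[0,0,0,0,-0.05,0.15,0.9],[0,0,0,0,0,0,0.5],[0,0,0,0,0,0,0.5],[0,0,0,0,0,0,0.5],[0,0,0,0,0,0,0.5]]])

```text
t: 6.85
eef_pos: [0.4158, -0.3573, 0.0018]
eef_rot: [-0.0, 0.001, 1.0, -0.0]
wrist_force: [-1.5, 0.4, 1.8]
finger_gap: 0.684
```

Request:
arm_command(moves=[[[0,0,0,0,0,0,0.5],[0,0,0,0,0,0,0.5],[0,0,0,0,0,-0.3,0.5],[0,0,0,0,0,-0.5,0.5],[0,0,0,0,0,-0.7,0.5]]])

```text
t: 7.35
eef_pos: [0.4155, -0.3564, 0.0468]
eef_rot: [-0.001, 0.001, 1.0, 0.001]
wrist_force: [-0.4, -0.7, -0.8]
finger_gap: 0.685
```

```bash
python3 -c "
from h import *
cal=get_calibration('wrist');grab_frame('wrist');r=nets.outline_of('wrist','wheel_mid')[0];print(r['extent'])
tell(.5386,.1316,.1,90)"
```

```text
[210.8, 214.3, 354.0, 352.2]
t 7.45 tcp [ 0.4174 -0.3579  0.049 ] psi 89.87 tilt [ 0.004 -0.002] j [ 0.78  0.88 -0.26  1.92  0.53  0.4   1.69] gap 0.692 F [ 1.1  0.4 -1.1]
tool shift units [-4.009 16.322 -1.716] az units -0.03
```

Request:
arm_command(moves=[[[0,0,0,-0.25,0.5,-0.7,0.5],[0,0,0,-0.25,1,-0.7,0.5],[0,0,0,-0.25,1,-0.3,0.5],[0,0,0,-0.25,1,0,0.5],[0,0,0,-0.25,1,0,0.5]]])

```text
t: 7.95
eef_pos: [0.454, -0.2209, 0.0977]
eef_rot: [0.0, 0.001, 1.0, 0.0]
wrist_force: [0.6, 0.2, -2.1]
finger_gap: 0.687
```

Request:
arm_command(moves=[[[0,0,0,-0.25,1,0,0.5],[0,0,0,-0.25,1,0,0.5],[0,0,0,-0.25,1,0,0.5],[0,0,0,-0.25,1,0,0.5],[0,0,0,-0.25,1,0,0.5]]])

```text
t: 8.45
eef_pos: [0.4915, -0.0708, 0.0973]
eef_rot: [-0.0, 0.001, 1.0, 0.0]
wrist_force: [0.3, 0.3, -0.7]
finger_gap: 0.686
```

Request:
arm_command(moves=[[[0,0,0,-0.25,1,0,0.5],[0,0,0,-0.25,1,0,0.5],[0,0,0,-0.25,1,0,0.5],[0,0,0,-0.25,1,0,0.5],[0,0,0,-0.25,1,0,0.5]]])

```text
t: 8.95
eef_pos: [0.5292, 0.079, 0.0972]
eef_rot: [-0.0, 0.001, 1.0, -0.0]
wrist_force: [0.1, -0.1, -2.0]
finger_gap: 0.685
```

Request:
arm_command(moves=[[[0,0,0,-0.25,1,0,0.5],[0,0,0,0,0.5,0.3,0.5],[0,0,0,0,0.2,0.5,0.5],[0,0,0,0,0.1,0.5,0.5],[0,0,0,0,0,0.5,0.5]]])

```text
t: 9.45
eef_pos: [0.5361, 0.1305, 0.042]
eef_rot: [-0.001, 0.001, 1.0, -0.001]
wrist_force: [-0.2, 0.3, -0.9]
finger_gap: 0.686
```

```bash
python3 -c "
from h import *
tell(.5386,.1316,.003,90)"
```

```text
t 9.45 tcp [0.5361 0.1305 0.042 ] psi 89.85 tilt [-0.002 -0.001] j [-0.25  0.89 -0.13  1.91  0.29  0.36  0.97] gap 0.686 F [-0.2  0.3 -0.9]
tool shift units [-0.084  0.039  1.299] az units -0.03
```

Request:
arm_command(moves=[[[0,0,0,-0.08,0.04,0.5,0.5],[0,0,0,0,0,0.4,0.5],[0,0,0,0,0,0.2,0.5],[0,0,0,0,0,0.2,0.5],[0,0,0,0,0,0,0.5]]])

```text
t: 9.95
eef_pos: [0.5391, 0.1325, 0.0042]
eef_rot: [-0.0, 0.001, 1.0, -0.0]
wrist_force: [-0.3, 0.1, -2.2]
finger_gap: 0.682
```

Request:
arm_command(moves=[[[0,0,0,0,0,0,0.5],[0,0,0,0,0,0,0.9],[0,0,0,0,0,0,0.9],[0,0,0,0,0,0,0.9],[0,0,0,0,0,0,0.9]]])

```text
t: 10.45
eef_pos: [0.5396, 0.1329, 0.0051]
eef_rot: [0.0, 0.001, 1.0, 0.0]
wrist_force: [-0.2, 1.2, 0.0]
finger_gap: 0.9
```

Request:
arm_command(moves=[[[0,0,0,0,0,-0.5,0.9],[0,0,0,0,0,-1,0.9],[0,0,0,0,0,-1,0.9],[0,0,-0.2,0,0.5,-0.8,0.6],[0,0,-0.6,0,0.8,0,0.6]]])

```text
t: 10.95
eef_pos: [0.5417, 0.1706, 0.1082]
eef_rot: [0.003, -0.032, 0.999, 0.0]
wrist_force: [0.9, 0.9, -0.4]
finger_gap: 0.601
```

```bash
python3 -c "
from h import *
tell(.4765,.3740,.007,94)"
```

```text
t 10.95 tcp [0.5417 0.1706 0.1082] psi 93.72 tilt [0.007 0.   ] j [-0.28  0.79 -0.19  1.85  0.27  0.52  0.99] gap 0.601 F [ 0.9  0.9 -0.4]
tool shift units [1.75  6.908 3.362] az units -0.06
```

Request:
arm_command(moves=[[[0,0,0,0.25,1,0,0.6],[0,0,0,0.25,1,0,0.6],[0,0,0,0.25,1,0,0.6],[0,0,0,0.25,1,0,0.6],[0,0,0,0.25,1,0,0.6]]])

```text
t: 11.45
eef_pos: [0.4911, 0.3201, 0.105]
eef_rot: [0.0, -0.034, 0.999, 0.0]
wrist_force: [0.1, -0.8, 0.5]
finger_gap: 0.599
```

Request:
arm_command(moves=[[[0,0,0,0.25,1,0.4,0.6],[0,0,0,0.25,0.6,0.5,0.6],[0,0,0,0,0.3,0.2,0.6],[0,0,0,0,0,0,0.6],[0,0,0,0,0,0,0.6]]])

```text
t: 11.95
eef_pos: [0.4739, 0.3733, 0.0714]
eef_rot: [0.001, -0.033, 0.999, -0.001]
wrist_force: [0.1, 0.8, 0.2]
finger_gap: 0.595
```

```bash
python3 -c "
from h import *
cal=get_calibration('wrist');tell(.4765,.3740,.007,94);w=grab_frame('wrist');save('w3',w);
print(w.shape)
u=lambda p:None
for n in [(280,200)]: print(fish(cal,n,.024))
np.save('cal3.npy',cal,allow_pickle=True)"
```

```text
t 11.95 tcp [0.4739 0.3733 0.0714] psi 93.78 tilt [ 0.001 -0.001] j [-0.67  0.88 -0.13  1.75  0.21  0.52  0.7 ] gap 0.595 F [0.1 0.8 0.2]
tool shift units [-0.086  0.021  2.148] az units -0.04
(420, 560, 3)
[0.45106437 0.37022236 0.024     ]
```

View pics/w3.png

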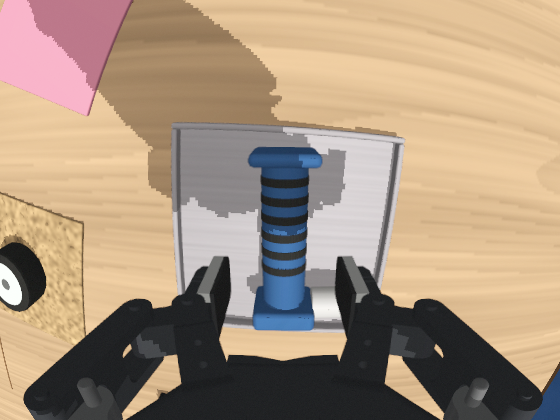

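The bar is centred between the pads and parallel to them (bar column 285, pad midpoint 283). The stub is on the +y side, clear of the pads. I'll check the ends numerically.

```bash
python3 -c "
from h import *
cal=np.load('cal3.npy',allow_pickle=True).item()
for n,z in [((285,148),.044),((283,328),.044),((285,170),.024),((284,305),.024),((283,318),.044),((287,125),.014),((283,325),.014)]: print(n,fish(cal,n,z).round(4))
tell(.4765,.374,.007,94)"
```

```text
(285, 148) [0.4174 0.3709 0.044 ]
(283, 328) [0.5305 0.3773 0.044 ]
(285, 170) [0.4325 0.372  0.024 ]
(284, 305) [0.5255 0.3777 0.024 ]
(283, 318) [0.5224 0.3768 0.044 ]
(287, 125) [0.4062 0.3715 0.014 ]
(283, 325) [0.5506 0.3787 0.014 ]
t 12.0 tcp [0.4742 0.3729 0.0716] psi 93.74 tilt [ 0.001 -0.001] j [-0.67  0.88 -0.13  1.75  0.21  0.52  0.7 ] gap 0.603 F [ 0.8 -0.6 -0.1]
tool shift units [-0.076  0.032  2.152] az units -0.05
```

Request:
arm_command(moves=[[[0,0,0,-0.03,0.03,0.6,0.6],[0,0,0,0,0,0.7,0.6],[0,0,0,0,0,0.5,0.6],[0,0,0,0,0,0.3,0.6],[0,0,0,0,0,0.05,0.6]]])

```text
t: 12.5
eef_pos: [0.4735, 0.3747, 0.0055]
eef_rot: [-0.001, -0.033, 0.999, -0.001]
wrist_force: [0.4, 0.6, -0.5]
finger_gap: 0.597
```

Request:
arm_command(moves=[[[0,0,0,0,0,0,0.6],[0,0,0,0,0,0,0.2],[0,0,0,0,0,0,0.2],[0,0,0,0,0,0,0.2],[0,0,0,0,0,0,0.2]]])

```text
t: 13.0
eef_pos: [0.4741, 0.3759, 0.0073]
eef_rot: [0.001, -0.034, 0.999, 0.0]
wrist_force: [-1.0, -0.4, 5.9]
finger_gap: 0.311
```

```bash
python3 -c "
from h import *
tell(.4608,-.3641,.007,93)"
```

```text
t 13.0 tcp [0.4741 0.3759 0.0073] psi 93.86 tilt [0.001 0.001] j [-0.69  0.98 -0.11  1.76  0.22  0.41  0.69] gap 0.311 F [-1.  -0.4  5.9]
tool shift units [ 2.1010e+00 -2.4582e+01 -6.0000e-03] az units 0.17
```

Request:
arm_command(moves=[[[0,0,0,0,0,-0.3,0.2],[0,0,0,0,0,-0.8,0.2],[0,0,0,0,0,-1,0.2],[0,0,0,0,-0.4,-1,0.2],[0,0,0,0,-0.8,-0.4,0.2]]])

```text
t: 13.5
eef_pos: [0.4765, 0.3434, 0.1145]
eef_rot: [0.002, -0.036, 0.999, 0.003]
wrist_force: [1.6, 0.1, -2.5]
finger_gap: 0.307
```

```bash
python3 -c "
from h import *
tell(.4605,-.3641,.007,93)
cal=get_calibration('wrist');r=nets.outline_of
w=grab_frame('wrist');print([x['extent'] for x in r('wrist','handle_mid')[:1]])
grab_frame('top');t=grab_frame('top');save('top2',t)"
```

```text
t 13.5 tcp [0.4765 0.3434 0.1145] psi 94.08 tilt [0.004 0.006] j [-0.61  0.8  -0.16  1.79  0.2   0.57  0.75] gap 0.307 F [ 1.6  0.1 -2.5]
tool shift units [  2.228 -23.508   3.435] az units 0.22
[[228.3, 160.3, 339.9, 362.0]]
```

Request:
arm_command(moves=[[[0,0,0.2,0.1,-1,0,0.2],[0,0,0,0.1,-1,0,0.2],[0,0,0,0.1,-1,0,0.2],[0,0,0,0.1,-1,0,0.2],[0,0,0,0.1,-1,0,0.2]]])

```text
t: 14.2
eef_pos: [0.4685, 0.1894, 0.1107]
eef_rot: [-0.0, -0.026, 1.0, 0.0]
wrist_force: [-0.0, -0.9, -1.2]
finger_gap: 0.302
```

Request:
arm_command(moves=[[[0,0,0,0.1,-1,0,0.2],[0,0,0,0.1,-1,0,0.2],[0,0,0,0.1,-1,0,0.2],[0,0,0,0.1,-1,0,0.2],[0,0,0,0.1,-1,0,0.2]]])

```text
t: 14.7
eef_pos: [0.4616, 0.0388, 0.1107]
eef_rot: [-0.0, -0.026, 1.0, 0.001]
wrist_force: [0.2, -0.1, -1.9]
finger_gap: 0.31
```

Request:
arm_command(moves=[[[0,0,0,0.1,-1,0,0.2],[0,0,0,0.1,-1,0,0.2],[0,0,0,0.1,-1,0,0.2],[0,0,0,0.1,-1,0,0.2],[0,0,0,0.1,-1,0,0.2]]])

```text
t: 15.2
eef_pos: [0.4546, -0.1119, 0.1107]
eef_rot: [-0.0, -0.026, 1.0, 0.001]
wrist_force: [0.8, 0.6, -1.7]
finger_gap: 0.306
```

Request:
arm_command(moves=[[[0,0,0,0.1,-1,0,0.2],[0,0,0,0,-1,0,0.2],[0,0,0,0,-1,0,0.2],[0,0,0,0,-1,0,0.2],[0,0,0,0,-1,0,0.2]]])

```text
t: 15.7
eef_pos: [0.4593, -0.262, 0.1106]
eef_rot: [0.0, -0.026, 1.0, 0.001]
wrist_force: [0.8, 0.2, -1.7]
finger_gap: 0.311
```

Request:
arm_command(moves=[[[0,0,0,0,-1,0,0.2],[0,0,0,0,-1,0.3,0.2],[0,0,0,0,-0.8,0.4,0.2],[0,0,0,0,-0.5,0.5,0.2],[0,0,0,0,-0.2,0.5,0.2]]])

```text
t: 16.2
eef_pos: [0.4642, -0.3682, 0.0588]
eef_rot: [0.0, -0.024, 1.0, -0.0]
wrist_force: [-0.8, -0.2, -2.0]
finger_gap: 0.31
```

```bash
python3 -c "
from h import *
tell(.4605,-.3641,.008,93)"
```

```text
t 16.2 tcp [ 0.4642 -0.3682  0.0588] psi 92.77 tilt [ 0. -0.] j [ 0.78  0.9  -0.33  1.78  0.51  0.54  1.74] gap 0.31 F [-0.8 -0.2 -2. ]
tool shift units [0.118 0.143 1.695] az units -0.05
```

Request:
arm_command(moves=[[[0,0,0,0.1,0.1,0.3,0.2],[0,0,0,0,0,0.3,0.2],[0,0,0,0,0,0.3,0.2],[0,0,0,0,0,0,0.2],[0,0,0,0,0,0,0.2]]])

```text
t: 16.7
eef_pos: [0.4612, -0.3633, 0.0334]
eef_rot: [0.0, -0.026, 1.0, 0.0]
wrist_force: [0.1, -0.3, -1.9]
finger_gap: 0.309
```

```bash
python3 -c "
from h import *
cal=get_calibration('wrist');w=grab_frame('wrist');save('w4',w);np.save('cal4.npy',cal,allow_pickle=True)
tell(.4605,-.3641,.008,93)"
```

```text
t 16.75 tcp [ 0.4613 -0.3636  0.0337] psi 92.91 tilt [ 0.001 -0.   ] j [ 0.76  0.94 -0.3   1.8   0.54  0.48  1.72] gap 0.309 F [-0.3 -0.4 -2.7]
tool shift units [ 0.029 -0.014  0.856] az units -0.02
```

View pics/w4.png

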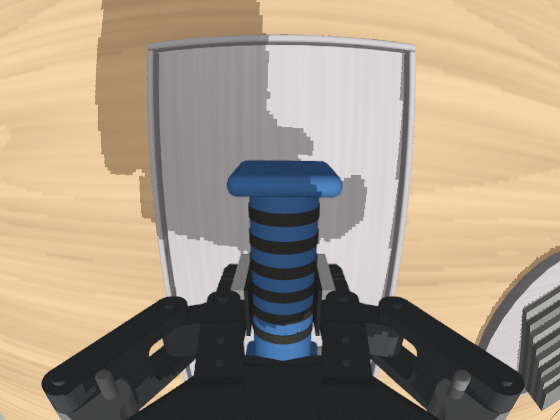

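The handle is held level and centred across the tray (bar column 284, tray edges 153 and 410). I'll lower and release.

Request:
arm_command(moves=[[[0,0,0,0,0,0.4,0.2],[0,0,0,0,0,0.3,0.2],[0,0,0,0,0,0.15,0.2],[0,0,0,0,0,0,0.2],[0,0,0,0,0,0,0.2]]])

```text
t: 17.25
eef_pos: [0.4606, -0.3637, 0.0074]
eef_rot: [-0.0, -0.025, 1.0, 0.0]
wrist_force: [-0.2, 0.1, -1.4]
finger_gap: 0.307
```

```bash
python3 -c "
from h import *
cal=np.load('cal4.npy',allow_pickle=True).item()
print(fish(cal,(285,161),.0704),fish(cal,(281,42),.014))
tell(.4605,-.3641,.008,93)"
```

```text
[ 0.40250478 -0.36543534  0.0704    ] [ 0.35056318 -0.36964097  0.014     ]
t 17.25 tcp [ 0.4606 -0.3637  0.0074] psi 92.88 tilt [-0.  0.] j [ 0.74  0.98 -0.27  1.81  0.56  0.43  1.7 ] gap 0.307 F [-0.2  0.1 -1.4]
tool shift units [ 0.004 -0.012 -0.02 ] az units -0.02
```

Request:
arm_command(moves=[[[0,0,0,0,0,0,0.6],[0,0,0,0,0,0,0.6],[0,0,0,0,0,0,0.6],[0,0,0,0,0,-0.4,0.6],[0,0,0,0,0,-0.9,0.6]]])

```text
t: 17.75
eef_pos: [0.4595, -0.363, 0.0461]
eef_rot: [-0.002, -0.025, 1.0, 0.001]
wrist_force: [0.3, -0.1, -0.3]
finger_gap: 0.602
```

Request:
arm_command(moves=[[[0,0,0,0,0,-1,0.9],[0,0,-0.9,-0.2,0.6,-1,0.9],[0,0,-0.9,-0.4,1,0,0.9],[0,0,-0.9,-0.4,1,0,0.9],[0,0,-0.9,-0.4,1,0,0.9]]])

```text
t: 18.25
eef_pos: [0.4835, -0.2495, 0.1082]
eef_rot: [0.001, -0.182, 0.983, -0.001]
wrist_force: [0.8, -0.2, -0.4]
finger_gap: 0.901
```

```bash
python3 -c "
from h import *
tell(.5578,-.1152,.1,115.7)"
```

```text
t 18.25 tcp [ 0.4835 -0.2495  0.1082] psi 111.03 tilt [ 0.002 -0.001] j [ 0.64  0.79 -0.41  1.91  0.57  0.55  1.78] gap 0.901 F [ 0.8 -0.2 -0.4]
tool shift units [-3.919  3.29   0.276] az units -0.93
```

Request:
arm_command(moves=[[[0,0,-0.93,0,0,0,0.9],[0,0,0,-0.9,0.7,0,0.9],[0,0,0,-0.9,0.7,0,0.9],[0,0,0,-0.9,0.7,0,0.9],[0,0,0,-0.9,0.6,0.2,0.9]]])

```text
t: 18.75
eef_pos: [0.5463, -0.1292, 0.1023]
eef_rot: [0.001, -0.221, 0.975, -0.0]
wrist_force: [-0.1, -1.2, -0.1]
finger_gap: 0.9
```

Request:
arm_command(moves=[[[0,0,0,-0.5,0.2,0.2,0.9],[0,0,0,0,0,0,0.9],[0,0,0,0,0,0,0.9],[0,0,0,0,0,0,0.9],[0,0,0,0,0,0,0.9]]])

```text
t: 19.25
eef_pos: [0.5552, -0.1209, 0.0948]
eef_rot: [-0.001, -0.22, 0.976, -0.0]
wrist_force: [-0.6, -0.3, -0.1]
finger_gap: 0.898
```

```bash
python3 -c "
from h import *
cal=get_calibration('wrist');w=grab_frame('wrist');save('w5',w);np.save('cal5.npy',cal,allow_pickle=True)
tell(.5578,-.1152,.001,115.7)"
```

```text
t 19.3 tcp [ 0.5554 -0.1205  0.0949] psi 115.39 tilt [-0.001 -0.001] j [ 0.36  0.84 -0.4   1.84  0.56  0.58  1.62] gap 0.899 F [-1.1  0.3 -0.1]
tool shift units [-0.153  0.127  3.129] az units -0.06
```

View pics/w5.png

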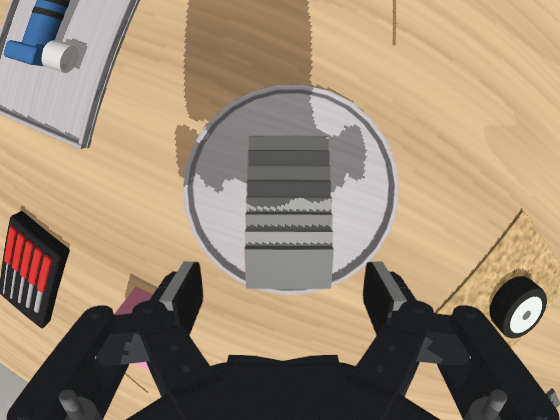

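```bash
python3 -c "
from h import *
cal=np.load('cal5.npy',allow_pickle=True).item()
a=fish(cal,(288,137),.010);b=fish(cal,(289,288),.052);m=(a+b)/2;d=(b-a)[:2];d/=np.hypot(*d)
print(a,b,m,np.linalg.norm((b-a)[:2]),np.degrees(np.arctan2(d[1],d[0])))
g=m[:2]+.015*d;print(g)
tell(*g,.001,115.7)"
```

```text
[ 0.50062739 -0.14259131  0.01      ] [ 0.58514795 -0.10201915  0.052     ] [ 0.54288767 -0.12230523  0.031     ] 0.09375406557009028 25.64226526396015
[ 0.55641038 -0.11581397]
t 19.3 tcp [ 0.5554 -0.1205  0.0949] psi 115.39 tilt [-0.001 -0.001] j [ 0.36  0.84 -0.4   1.84  0.56  0.58  1.62] gap 0.899 F [-1.1  0.3 -0.1]
tool shift units [-0.102  0.128  3.129] az units -0.06
```

Request:
arm_command(moves=[[[0,0,-0.06,-0.12,0.13,0.3,0.9],[0,0,0,0,0,0.8,0.9],[0,0,0,0,0,0.9,0.9],[0,0,0,0,0,0.7,0.9],[0,0,0,0,0,0.3,0.9]]])

```text
t: 19.8
eef_pos: [0.5562, -0.1133, 0.0025]
eef_rot: [-0.002, -0.224, 0.975, 0.001]
wrist_force: [-0.3, 0.1, -0.5]
finger_gap: 0.904
```

Request:
arm_command(moves=[[[0,0,0,0,0,0.1,0.9],[0,0,0,0,0,0,0.9],[0,0,0,0,0,0,0.5],[0,0,0,0,0,0,0.5],[0,0,0,0,0,0,0.5]]], grip_force=70)

```text
t: 20.3
eef_pos: [0.5585, -0.114, 0.003]
eef_rot: [0.001, -0.223, 0.975, -0.0]
wrist_force: [-0.2, -0.2, 6.6]
finger_gap: 0.649
```

Request:
arm_command(moves=[[[0,0,0,0,0,0,0.5],[0,0,0,0,0,0,0.5],[0,0,0,0,0,-0.3,0.5],[0,0,0,0,0,-0.6,0.5],[0,0,0,0,0,0,0.5]]])

```text
t: 20.8
eef_pos: [0.5588, -0.1139, 0.0306]
eef_rot: [0.002, -0.223, 0.975, -0.0]
wrist_force: [1.1, 0.5, -3.0]
finger_gap: 0.648
```

```bash
python3 -c "
from h import *
w=grab_frame('wrist');save('w6',w)
tell(.4824,.3733,.1,91)"
```

```text
t 20.85 tcp [ 0.5583 -0.1139  0.0297] psi 115.81 tilt [0.002 0.   ] j [ 0.31  0.94 -0.32  1.86  0.63  0.45  1.56] gap 0.644 F [-0.4  0.4 -2.5]
tool shift units [-4.795 15.719 -2.347] az units 4.96
```

View pics/w6.png

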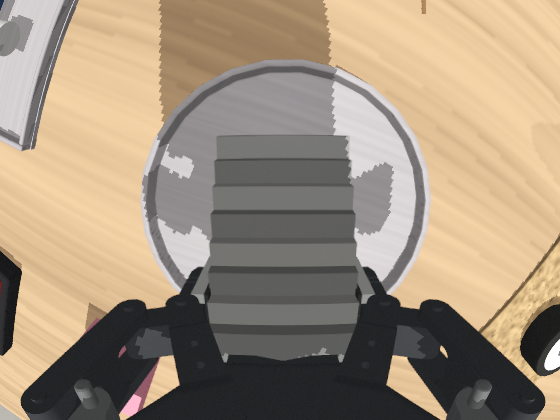

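```bash
python3 -c "
from h import *
cal=get_calibration('wrist');a=fish(cal,(283,136),.0367);o=observe();print('low end dist from tcp',np.hypot(*(a-o['eef_pos'])[:2]), 'expect .0475+off')
t=grab_frame('top');s=grab_frame('side')
fit('square_tray_in',0,(.482,.373),('top',));fit('square_tray_in',0,(.482,.373),('side',));fit('square_tray_in',0,(.482,.373))
fit('handle_mid',.004,(.461,-.364),('top','side'));fit('handle_mid',.004,(.461,-.364),('top',))
fit('wheel_mid',.004,(.539,.132))
save('top3',t)"
```

```text
low end dist from tcp 0.06501904476141296 expect .0475+off
square_tray_in xy [0.4825 0.3735] yaw 0.5 [('top', 0.67, np.float64(0.98))]
square_tray_in xy [0.482 0.373] yaw 0.0 []
square_tray_in xy [0.4825 0.3735] yaw 0.5 [('top', 0.67, np.float64(0.98))]
handle_mid xy [ 0.4612 -0.3641] yaw 3.2 [('side', 0.77, np.float64(0.89))]
handle_mid xy [ 0.461 -0.364] yaw 0.0 []
wheel_mid xy [0.5388 0.1333] yaw 11.5 [('top', 0.75, np.float64(0.89)), ('side', 0.84, np.float64(0.89))]
```

Request:
arm_command(moves=[[[0,0,0.9,0,0,-0.7,0.5],[0,0,1,0,0,-0.9,0.5],[0,0,1,0,0.4,-0.7,0.5],[0,0,1,0,0.7,0,0.5],[0,0,1,0,1,0,0.5]]])

```text
t: 21.9
eef_pos: [0.547, -0.0535, 0.0985]
eef_rot: [0.001, -0.008, 1.0, -0.001]
wrist_force: [-0.1, 0.8, -3.3]
finger_gap: 0.649
```

Request:
arm_command(moves=[[[0,0,0,0.1,1,0,0.5],[0,0,0,0.1,1,0,0.5],[0,0,0,0.1,1,0,0.5],[0,0,0,0.1,1,0,0.5],[0,0,0,0.1,1,0,0.5]]])

```text
t: 22.4
eef_pos: [0.528, 0.0992, 0.0978]
eef_rot: [0.0, -0.012, 1.0, 0.0]
wrist_force: [0.2, -1.0, -2.4]
finger_gap: 0.648
```

```bash
python3 -c "
from h import *
tell(.4993,.3733,.1,90.7)"
```

```text
t 22.4 tcp [0.528  0.0992 0.0978] psi 91.34 tilt [0. 0.] j [-0.14  0.79 -0.22  1.94  0.36  0.45  0.98] gap 0.648 F [ 0.2 -1.  -2.4]
tool shift units [ 0.743  9.158 -0.071] az units 0.13
```

Request:
arm_command(moves=[[[0,0,0.1,0.1,1,0,0.5],[0,0,0,0.1,1,0,0.5],[0,0,0,0.1,1,0,0.5],[0,0,0,0.1,1,0,0.5],[0,0,0,0.1,1,0,0.5]]])

```text
t: 22.9
eef_pos: [0.5105, 0.2488, 0.0978]
eef_rot: [-0.0, -0.007, 1.0, 0.0]
wrist_force: [0.1, -0.2, -3.5]
finger_gap: 0.646
```

Request:
arm_command(moves=[[[0,0,0,0.1,1,0,0.5],[0,0,0,0.1,1,0,0.5],[0,0,0,0,1,0,0.5],[0,0,0,0,0.7,0.4,0.5],[0,0,0,0,0.4,0.5,0.5]]])

```text
t: 23.4
eef_pos: [0.5027, 0.3739, 0.0709]
eef_rot: [0.001, -0.009, 1.0, 0.002]
wrist_force: [-0.2, -0.4, -2.4]
finger_gap: 0.646
```

Request:
arm_command(moves=[[[0,0,0,0,0,0.5,0.5],[0,0,0,0,0,0.5,0.5],[0,0,0,0,0,0.2,0.5],[0,0,0,0,0,0,0.5],[0,0,0,0,0,0,0.5]]])

```text
t: 23.9
eef_pos: [0.5037, 0.3696, 0.0349]
eef_rot: [0.0, -0.007, 1.0, -0.0]
wrist_force: [0.4, 0.1, -2.3]
finger_gap: 0.648
```

```bash
python3 -c "
from h import *
tell(.4993,.3733,.004,90.7)"
```

```text
t 23.9 tcp [0.5037 0.3696 0.0349] psi 90.75 tilt [ 0. -0.] j [-0.62  0.96 -0.16  1.69  0.26  0.52  0.64] gap 0.648 F [ 0.4  0.1 -2.3]
tool shift units [0.145 0.126 1.03 ] az units 0.01
```

Request:
arm_command(moves=[[[0,0,0,0.14,0.12,0.2,0.5],[0,0,0,0,0,0.4,0.5],[0,0,0,0,0,0.3,0.5],[0,0,0,0,0,0.13,0.5],[0,0,0,0,0,0,0.5]]])

```text
t: 24.4
eef_pos: [0.4986, 0.3738, 0.0035]
eef_rot: [-0.0, -0.007, 1.0, -0.0]
wrist_force: [0.2, -0.1, -3.4]
finger_gap: 0.649
```

Request:
arm_command(moves=[[[0,0,0,0,0,0.03,0.5],[0,0,0,0,0,0,0.5],[0,0,0,0,0,0,0.9],[0,0,0,0,0,0,0.9],[0,0,0,0,0,0,0.9]]])

```text
t: 24.9
eef_pos: [0.4992, 0.3742, 0.0032]
eef_rot: [0.0, -0.007, 1.0, 0.0]
wrist_force: [-0.4, -0.4, 0.5]
finger_gap: 0.9
```

Request:
arm_command(moves=[[[0,0,0,0,0,0,0.9],[0,0,0,0,0,-0.5,0.9],[0,0,0,0,0,-0.9,0.9],[0,0,0,0,0,-1,0.9],[0,0,0,0,-0.5,-0.8,0.9]]])

```text
t: 25.4
eef_pos: [0.4991, 0.3623, 0.1019]
eef_rot: [0.001, -0.009, 1.0, 0.002]
wrist_force: [0.2, 0.5, 0.2]
finger_gap: 0.898
```

```bash
python3 -c "
from h import *
tell(.5388,.1333,.1,90)"
```

```text
t 25.4 tcp [0.4991 0.3623 0.1019] psi 91.0 tilt [0.002 0.005] j [-0.6   0.85 -0.19  1.7   0.24  0.61  0.67] gap 0.898 F [0.2 0.5 0.2]
tool shift units [-1.19  -7.656  0.029] az units 0.2
```

Now the wheel on the mat.

Request:
arm_command(moves=[[[0,0,0.2,-0.2,-1,0,0.9],[0,0,0,-0.2,-1,0,0.9],[0,0,0,-0.2,-1,0,0.9],[0,0,0,-0.2,-1,0,0.9],[0,0,0,-0.2,-1,0,0.9]]])

```text
t: 25.9
eef_pos: [0.5297, 0.2079, 0.1002]
eef_rot: [0.001, 0.001, 1.0, 0.0]
wrist_force: [0.8, 0.2, 0.1]
finger_gap: 0.9
```

Request:
arm_command(moves=[[[0,0,0,-0.2,-1,0,0.9],[0,0,0,0,-0.9,0,0.9],[0,0,0,0,-0.5,0.3,0.9],[0,0,0,0,0,0.5,0.9],[0,0,0,0,0,0.2,0.9]]])

```text
t: 26.4
eef_pos: [0.5344, 0.137, 0.0682]
eef_rot: [-0.001, 0.002, 1.0, 0.0]
wrist_force: [-0.5, 0.8, -0.3]
finger_gap: 0.904
```

Request:
arm_command(moves=[[[0,0,0,0,0,0,0.9],[0,0,0,0,0,0,0.9],[0,0,0,0,0,0,0.9],[0,0,0,0,0,0,0.9],[0,0,0,0,0,0,0.9]]])

```text
t: 26.9
eef_pos: [0.5351, 0.1373, 0.0693]
eef_rot: [0.0, 0.001, 1.0, 0.0]
wrist_force: [-0.5, -0.2, -0.3]
finger_gap: 0.905
```

```bash
python3 -c "
from h import *
cal=get_calibration('wrist');w=grab_frame('wrist');e=np.array(nets.outline_of('wrist','wheel_mid')[0]['extent']);print(e)
hub=cv2.cvtColor(w,cv2.COLOR_RGB2HSV);x0,y0,x1,y1=e.astype(int);m=np.zeros((420,560),bool);m[y0:y1,x0:x1]=(w.min(2)[y0:y1,x0:x1]>150)&(hub[y0:y1,x0:x1,1]<40)
ys,xs=np.nonzero(m);print(len(xs),fish(cal,((xs.min()+xs.max())/2,(ys.min()+ys.max())/2),.034))
tell(.5388,.1333,.002,90)"
```

```text
[227.6 189.9 323.9 287.7]
3364 [0.53744369 0.1328273  0.034     ]
t 27.0 tcp [0.5351 0.1371 0.0692] psi 89.83 tilt [0. 0.] j [-0.23  0.84 -0.18  1.91  0.34  0.42  0.91] gap 0.899 F [ 1.2 -0.2  0.2]
tool shift units [-0.123 -0.127  2.24 ] az units -0.03
```

Request:
arm_command(moves=[[[0,0,0,-0.1,-0.13,0.5,0.9],[0,0,0,0,0,0.7,0.9],[0,0,0,0,0,0.6,0.9],[0,0,0,0,0,0.3,0.9],[0,0,0,0,0,0.13,0.9]]])

```text
t: 27.5
eef_pos: [0.5373, 0.1327, 0.0006]
eef_rot: [-0.001, 0.002, 1.0, -0.0]
wrist_force: [-0.0, -0.2, 0.2]
finger_gap: 0.894
```

Request:
arm_command(moves=[[[0,0,0,0,0,0,0.9],[0,0,0,0,0,0,0.5],[0,0,0,0,0,0,0.5],[0,0,0,0,0,0,0.5],[0,0,0,0,0,0,0.5]]], grip_force=60)

```text
t: 28.0
eef_pos: [0.5386, 0.1332, 0.0031]
eef_rot: [0.001, 0.002, 1.0, 0.0]
wrist_force: [-1.9, -0.6, 6.8]
finger_gap: 0.687
```

Request:
arm_command(moves=[[[0,0,0,0,0,0,0.5],[0,0,0,0,0,-0.3,0.5],[0,0,0,0,0,-0.7,0.5],[0,0,0,0,0,-0.9,0.5],[0,0,0,0,0,-0.6,0.5]]])

```text
t: 28.5
eef_pos: [0.5383, 0.1332, 0.0789]
eef_rot: [0.001, 0.002, 1.0, 0.0]
wrist_force: [0.6, 0.1, -1.8]
finger_gap: 0.686
```

```bash
python3 -c "
from h import *
tell(.539,-.1223,.004,90)
grab_frame('top');fit('chock_mid',.004,(.482,.373),('top','side'),(0,))
t=grab_frame('top');s=grab_frame('side');fit('chock_mid',.004,(.482,.373),('top','side'),(0,));fit('square_tray_in',0,(.482,.373),('side',));fit('round_dish_in',0,(.539,-.1223),('top',));fit('round_dish_in',0,(.539,-.1223),('side',))"
```

```text
t 28.5 tcp [0.5383 0.1332 0.0789] psi 89.82 tilt [0.001 0.   ] j [-0.21  0.83 -0.2   1.9   0.34  0.44  0.92] gap 0.686 F [ 0.6  0.1 -1.8]
tool shift units [-0.045 -8.516  2.494] az units -0.04
chock_mid xy [0.4828 0.3763] yaw 1.3 [('top', 0.93, np.float64(0.96))]
chock_mid xy [0.4829 0.3761] yaw 0.2 [('top', 0.8, np.float64(0.96)), ('side', 0.77, np.float64(0.91))]
square_tray_in xy [0.4799 0.3698] yaw 0.3 [('side', 0.74, np.float64(0.56))]
round_dish_in xy [ 0.5399 -0.1213] yaw 3.6 [('top', 0.9, np.float64(0.96))]
round_dish_in xy [ 0.5383 -0.1226] yaw 6.0 [('side', 0.7, np.float64(0.98))]
```

Request:
arm_command(moves=[[[0,0,0,0,-0.5,-0.3,0.5],[0,0,0,0,-1,0,0.5],[0,0,0,0,-1,0,0.5],[0,0,0,0,-1,0,0.5],[0,0,0,0,-1,0,0.5]]])

```text
t: 29.5
eef_pos: [0.5373, -0.003, 0.0857]
eef_rot: [-0.0, 0.001, 1.0, -0.0]
wrist_force: [-0.4, -0.0, -0.6]
finger_gap: 0.685
```

Request:
arm_command(moves=[[[0,0,0,0,-1,0,0.5],[0,0,0,0,-1,0,0.5],[0,0,0,0,-1,0,0.5],[0,0,0,0,-0.7,0.5,0.5],[0,0,0,0,-0.3,0.5,0.5]]])

```text
t: 30.0
eef_pos: [0.5369, -0.1253, 0.0554]
eef_rot: [0.0, 0.004, 1.0, -0.001]
wrist_force: [0.0, -0.1, -1.5]
finger_gap: 0.684
```

Request:
arm_command(moves=[[[0,0,0,0,0,0.5,0.5],[0,0,0,0,0,0.4,0.5],[0,0,0,0,0,0,0.5],[0,0,0,0,0,0,0.5],[0,0,0,0,0,0,0.5]]])

```text
t: 30.5
eef_pos: [0.5377, -0.1212, 0.0295]
eef_rot: [0.0, 0.001, 1.0, 0.0]
wrist_force: [0.6, -0.1, -1.3]
finger_gap: 0.686
```

```bash
python3 -c "
from h import *
tell(.539,-.1220,.004,90)"
```

```text
t 30.5 tcp [ 0.5377 -0.1212  0.0295] psi 89.89 tilt [0.001 0.   ] j [ 0.26  0.91 -0.21  1.92  0.48  0.36  1.25] gap 0.686 F [ 0.6 -0.1 -1.3]
tool shift units [-0.043 -0.026  0.851] az units -0.02
```

Request:
arm_command(moves=[[[0,0,0,-0.04,-0.03,0.4,0.5],[0,0,0,0,0,0.3,0.5],[0,0,0,0,0,0.15,0.5],[0,0,0,0,0,0.02,0.5],[0,0,0,0,0,0,0.5]]])

```text
t: 31.0
eef_pos: [0.5379, -0.1228, 0.0031]
eef_rot: [-0.0, 0.001, 1.0, -0.0]
wrist_force: [-2.1, -0.5, 4.0]
finger_gap: 0.686
```

Request:
arm_command(moves=[[[0,0,0,0,0,0,0.5],[0,0,0,0,0,0,0.85],[0,0,0,0,0,0,0.85],[0,0,0,0,0,0,0.85],[0,0,0,0,0,0,0.85]]])

```text
t: 31.5
eef_pos: [0.5385, -0.1228, 0.0028]
eef_rot: [0.0, 0.002, 1.0, 0.0]
wrist_force: [0.7, 0.1, -0.3]
finger_gap: 0.849
```

Request:
arm_command(moves=[[[0,0,0,0,0,-0.4,0.85],[0,0,0,0,0,-0.9,0.85],[0,0,0,0,0,-1,0.85],[0,0,0,0,0,-1,0.85],[0,0,0,0,0,-1,0.85]]])

```text
t: 32.0
eef_pos: [0.5382, -0.1229, 0.134]
eef_rot: [0.0, 0.001, 1.0, -0.0]
wrist_force: [0.1, 0.7, -0.4]
finger_gap: 0.851
```

Request:
arm_command(moves=[[[0,0,0,0.5,0.8,-0.9,0.85],[0,0,0,0.8,1,-0.5,0.85],[0,0,0,0.8,1,0,0.85],[0,0,0,0.6,1,0,0.85],[0,0,0,0,1,0,0.85]]])

```text
t: 32.5
eef_pos: [0.4545, 0.0217, 0.1749]
eef_rot: [-0.001, 0.001, 1.0, -0.001]
wrist_force: [0.8, 0.3, -0.4]
finger_gap: 0.849
```

```bash
python3 - <<'E'
from h import *
tell()
t=grab_frame('top');s=grab_frame('side')
fit('wheel_mid',.004,(.539,-.122));fit('handle_mid',.004,(.461,-.364));fit('chock_mid',.004,(.482,.375));fit('round_dish_in',0,(.539,-.122),('top',))
a=cv2.resize(t[95:325,100:450],(790,519),interpolation=cv2.INTER_CUBIC);save('top_end',a)
save('side_end',cv2.resize(s[80:400,120:420],(560,597),interpolation=cv2.INTER_CUBIC))
E
```

```text
t 32.5 tcp [0.4545 0.0217 0.1749] psi 89.83 tilt [-0.002 -0.001] j [ 0.05  0.58 -0.31  2.12  0.36  0.49  1.04] gap 0.849 F [ 0.8  0.3 -0.4]
wheel_mid xy [ 0.5389 -0.1226] yaw 12.9 [('top', 0.64, np.float64(0.93)), ('side', 0.88, np.float64(0.9))]
handle_mid xy [ 0.463  -0.3631] yaw 3.5 [('top', 0.82, np.float64(0.84)), ('side', 0.62, np.float64(0.87))]
chock_mid xy [0.4825 0.3765] yaw 1.3 [('top', 0.7, np.float64(0.97)), ('side', 0.79, np.float64(0.86))]
round_dish_in xy [ 0.539 -0.122] yaw 0.0 []
```

View pics/top_end.png

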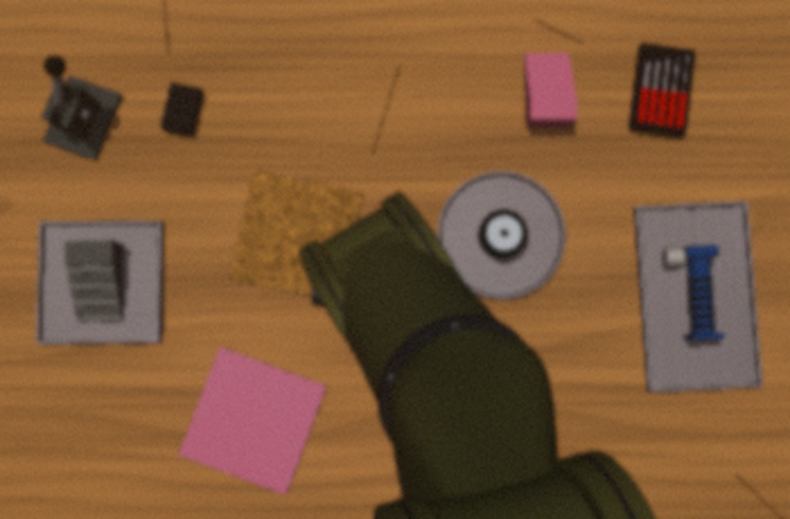

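View pics/side_end.png

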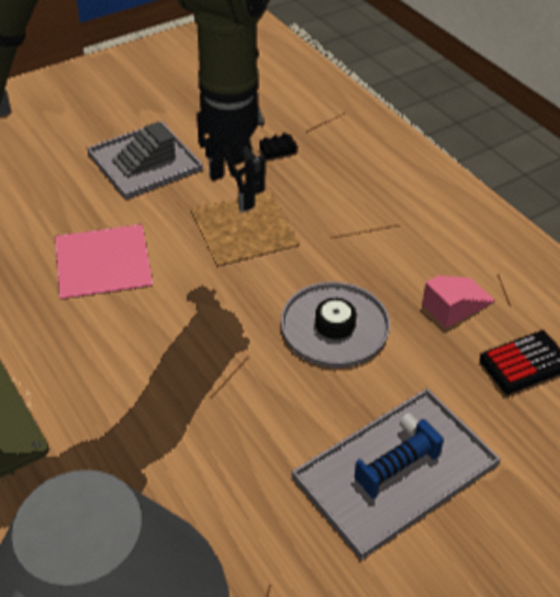

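Both final views show the wheel flat in the middle of the dish, the chock on its base in the middle of the square tray, and the handle lying along the long tray. The brake pad, hex key case and pink look-alikes haven't moved, and the arm is clear of everything.

Request:
arm_command(moves=[[[0,0,0,0,0,0,0.85],[0,0,0,0,0,0,0.85],[0,0,0,0,0,0,0.85],[0,0,0,0,0,0,0.85],[0,0,0,0,0,0,0.85]]])

```text
t: 33.45
eef_pos: [0.4578, 0.0214, 0.174]
eef_rot: [0.0, 0.002, 1.0, 0.0]
wrist_force: [0.1, 0.7, -0.6]
finger_gap: 0.853
```

```bash
python3 -c "
from h import *
print(env.sign_off())"
```

```text
the job is handed in; nothing more can be done
None
```

The job is handed in at about 33 s of the 102 s allowed, with the wheel, chock and handle each in its own tray. I set the wheel on the cork mat, moved the handle to the long tray and the chock to the square tray, then put the wheel in the round dish.

| Part | Distance from tray middle (image fits) | Position |
|---|---|---|
| Wheel | about 1 mm | flat in the dish |
| Handle | about 2 mm | within 1° of the tray's long axis |
| Chock | about 3 mm | on its base, about 1° from square |

- **Bystanders:** in the final pictures the brake pad, hex key case and pink look-alikes look unmoved. The gripper was about 17 cm up, touching nothing.
- **Forces:** the highest wrist force reported at the end of a move was about 7 N. I didn't see readings in between.
- **Checks that failed or disagreed:** the last dish check got no network match because the arm partly hid the dish, so its position comes from the earlier fits. The two cameras also differ by up to about 6 mm on the square tray. I used the top view, whose fit was better, so the chock's 3 mm depends on it.

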